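# Pin the microscope's filter arm and hold its index plunger back

### The job

The swing-out filter arm on the bench mount has no hinge pin: take the tall round-headed pin out of the grey block, push it down through the aligned holes of fork and arm until its head sits fully home on the fork, and let go of it. Only then pull the arm's sprung index knob (the black one) straight up to its stop, so that the plunger is clear of its seat hole, and finish while still holding it there, with the pin still home. Leave the square-headed plug and the other things on the bench where they are.

Things in the scene. Friction and masses are not known exactly. Their poses are not given: they have to be found in the camera images.
- filter_mount: Fixed cream base plate 120 x 330 x 14 mm carrying fork and arm; origin under its centre on the bench, z up. Grey fork at y +85: two level cheeks 50 x 50 x 12 mm, tops at z 57 and 87, web on its +y side no higher. The aluminium arm's lug lies between them (top z 73); the arm runs to -y, is fixed, carries the index knob at y -85. All hinge holes in line, 16 mm, 2 mm chamfers; 31 mm free below.
- fork_mouth (a point): Centre of the upper mouth of the vertical hinge hole, on the fork's top face, 87 mm above the bench, 85 mm to +y of filter_mount's origin.
- hinge_pin: Loose steel hinge pin, about 0.13 kg, standing in one of the two holes of pin_block at the start. Shank 14 mm in diameter, 48 mm long, chamfered tip; plain round head 22 mm in diameter, 26 mm high. Origin at the centre of the tip (lowest point), z along the pin up to the head.
- pin_neck (a point): Centre of the underside of the pin's head, 48 mm above its tip; coincides with fork_mouth when the pin is home.
- pin_block: Fixed grey plastic block 60 x 140 x 52 mm, origin at the centre of its underside on the bench, long side along y. Vertical 16 mm through holes at y +40 and -40 mm: one holds the hinge pin, the other the plug (which is which varies). Their heads rest on its top, 52 mm above the bench.
- index_knob: Black knob of the index plunger: upright cylinder 26 mm in diameter, 28 mm high, z 89 to 117 mm when seated, over a 26 mm collar with top at z 87. Origin on the axis 2 mm below it. At y -85 of filter_mount. Slides straight up 18 mm to a stop; a spring (5 N seated, 10 N at the stop) snaps it back when let go. Its 10 mm nose sits 6 mm deep in the seat hole of the index plate under the arm.
- knob_top (a point): Centre of the knob's top face, 30 mm above the origin of index_knob; 117 mm above the bench when seated, 135 mm with the plunger at its stop.
- plug: Loose steel spare plug in the other hole of the block: low square head 18 x 18 x 12 mm, shank 14 mm in diameter, 30 mm long. Origin at its tip. To be left alone.
- oil_bottle: Small amber bottle, 36 mm in diameter, 75 mm high, origin at its foot. Bystander.
- slide_box: Blue slide box 85 x 100 x 30 mm, origin at the centre of its underside. Bystander.
- objective_can: Round canister for an objective, 41 mm in diameter, 56 mm high, black below and clear above, origin at its foot. Bystander.
Things that resemble listed ones, but are neither listed nor needed, are in the scene too. What is shaped like the hinge_pin but green or turquoise is not meant.

How it is judged (in metres and radians):
On the way, in this order (a step that is already met when the one before it is completed fails the run):
1. the hinge pin is fully home in the fork and let go (z of pin_neck in the frame of fork_mouth between -0.004 and 0.0035 m and horizontal distance between pin_neck and fork_mouth below 0.004 m and angle between hinge_pin's own z axis and vertical below 0.09 rad and contact force between the fingers and hinge_pin below 0.3 N), for 0.2 s.
2. the index plunger is pulled up to its stop by the fingers (z of knob_top in the frame of filter_mount above 0.131 m and contact force between the fingers and index_knob above 2 N), for 0.3 s.
At the end, for the whole second after the job is handed in: Fingers hold the knob (over 2 N) with the plunger lifted at least 14 of its 18 mm, not propped by pin or plug; the hinge pin is home, still and untouched: head underside at most 3.5 mm above the fork's top, within 4 mm of the hole's centre, tilt under 0.09 rad (all of step 1 and all of step 2 and contact force between index_knob and hinge_pin below 0.2 N and contact force between index_knob and plug below 0.2 N and linear speed of hinge_pin below 0.05 m/s); the arm keeps its last pose, push and grip.
It fails at once if the index plunger is lifted more than 5 mm before the hinge pin is home (z of knob_top in the frame of filter_mount above 0.122 m and not (z of pin_neck in the frame of fork_mouth between -0.004 and 0.0035 m and horizontal distance between pin_neck and fork_mouth below 0.004 m and angle between hinge_pin's own z axis and vertical below 0.09 rad)).
It fails at once if the plug or a bystander is displaced by more than 20 mm (distance of any of plug, oil_bottle, slide_box, objective_can from where it was at the start of the episode above 0.02 m).
It also fails if it takes over 45 s, if anything falls off the work surface, if the arm or the gripper's body presses on something with over 40 N, if the wrist force passes 120 N, or if a joint passes its speed limit or range.

### The arm

A 6-joint arm with a two-finger parallel gripper is mounted at the origin on the work surface. World frame = base frame: x ahead of the robot, y to its left, z up, the work surface at z = 0. Lengths are in mm, angles in degrees, forces in N, time in s.
With the tool pointing down it reaches from about 300 to 850 mm from the base axis. Payload 4.2 kg.
Tool frame: the origin (TCP) lies at the very end of the fingers, on their centre line; the grasp point (between the pads) lies 19 mm behind it (grip_point_offset is the distance from the TCP to the grasp point, in mm); z points along the fingers, y is the line along which they close (so a half turn about z gives the same grasp; the last joint's range is limited). The gripper opens to 91 mm and grips with 3 to 60 N. Pads are 32 mm wide; open, the fingers measure 118 mm over their backs; the gripper's body (76 mm by 178 mm) begins 60 mm behind the grasp point.
Start: joints at [64.458, 18.312, 89.639, -0, 72.044, -1.146], TCP at [237.508, 523.673, 213.976] pointing down, gripper open.
Joint ranges: [-177.97, 177.97], [-48.28, 115.42], [12.27, 149.76], [-77.06, 257.06], [2.81, 150.46], [-146.56, 146.56]. Speed limits (degrees/s): [147.25, 147.25, 180, 180, 180, 180].

### API

Orientations are given as a 3x3 rotation matrix whose columns are the frame's x, y, z axes.
In Python, from rig import * gives the robot as it stands.
- The arm moves only by the shell command python3 -m crank 'ROWS'. ROWS is JSON, a list of rows, each a list of 3 entries, a list of its own where there are three numbers: the shift along the tool's x, y, z in cm, then the turn, a rotation vector about the tool's x, y, z in degrees, then the finger opening in cm, from 0 to 9.12. In form: [[[tx, ty, tz], [ax, ay, az], claw], ...]. A call has 1 to 20 rows; each row shifts and turns the commanded pose from where the row before left it, along the tool's axes as they then stand; what a row does not reach is not made up. A row lasts 1/10 s, in which the tool goes at most 50 mm and 8.59 degrees, less where a joint would pass 70% of its speed; a pose out of reach is approached as far as the arm can. A call is refused whole if a number of a shift passes 5 or a number of a turn 8.59, either way. A call with a gripper value outside its range is refused whole. The fingers move at their own pace and stop on an object; the grip force is fixed at half the most. Time passes only in rows, so rows that do not move let the fingers close. It gives the time, the measured TCP pose, the force, the opening and the grip force at its end, in the units of the state.
- observe(): the state, without advancing time (a new reading comes with each control period).
- grab_frame(name): name is "side" or "top" or "wrist"; returns a dict with "color" (384x512x3 uint8, blue, green, red), "mtx" (3x3 intrinsics, pixels), "rvec" (rotation vector, rad) and "tvec" (3), from world to camera coordinates, as OpenCV has them. Camera axes: x right, y down, z forward; pixel columns grow to the right and rows downward; lengths in mm; the calibration is good to about 2 mm. A picture is of the moment at which its call begins. There is no depth.
- finish_job(): hands the job in; it is judged then, once.
The state is a dict: "t": time; "joint_pos": joint angles; "joint_vel": joint speeds; "effort": joint torques, N m; "ee_pos": TCP position; "tool_rot": TCP orientation; "contact_force": force on the tool from outside, world axes, zero at the start; "wrist_torque": the same for the moment, N m; "opening": opening from 0.0 (shut) to 1.0 (fully open); "finger_force": force on a finger pad.
Only numpy, scipy, OpenCV 4.12 (cv2) and the standard library are available. Lean on these libraries where they do the work, as an engineer would, in place of code of your own. Each camera call takes 0.05 s, during which the arm holds its last target. There are 200 camera calls.

## Working session

There is one attempt and no reset: what is moved stays moved. The work goes in short steps, Python scripts to look and compute and a shell command to move; the robot and the scene stay as the last step left them, time stands still between calls to the robot, and variables do not carry over. Pictures are saved under pics/ and viewed, at most 10 in all, crops included, and the job is handed in when it is done.

```bash
ls; mkdir -p pics; python3 - <<'E'
from rig import *
import cv2,numpy as np
s=observe();print(s)
for n in("top","side"):
    f=grab_frame(n);cv2.imwrite(f"pics/{n}0.png",f["color"]);np.savez(f"pics/{n}0.npz",**f)
    print(n,f["mtx"].tolist(),np.ravel(f["rvec"]),np.ravel(f["tvec"]))
a=cv2.imread("pics/top0.png");cv2.imwrite("pics/top0b.png",cv2.resize(a,(800,600),interpolation=cv2.INTER_CUBIC))
a=cv2.imread("pics/side0.png");cv2.imwrite("pics/side0b.png",cv2.resize(a,(800,600),interpolation=cv2.INTER_CUBIC))
E
```

```text
pics
{'t': 0.0, 'joint_pos': array([ 6.44560477e+01,  1.83519041e+01,  8.97085297e+01, -7.04655024e-04,
        7.20441333e+01, -1.14509318e+00]), 'joint_vel': array([ 0.01654858, -0.07488721,  0.01510994, -0.02463721,  0.00421422,
        0.05467778]), 'effort': array([ 7.98124383e-04, -4.12457907e+01, -2.31970060e+01,  7.26225972e-02,
        4.57828282e-02, -1.55576595e-04]), 'ee_pos': array([237.2931342 , 523.17527844, 213.10326814]), 'tool_rot': array([[-9.10693448e-01,  4.13082125e-01, -7.76407182e-04],
       [ 4.13082854e-01,  9.10691950e-01, -1.65169546e-03],
       [ 2.47819002e-05, -1.82490873e-03, -9.99998335e-01]]), 'contact_force': array([ 0.40507699, -0.17300529, -0.09189708]), 'wrist_torque': array([-0.05197744, -0.00779024, -0.04409758]), 'finger_force': 0.0, 'opening': 0.9974132482645397}
top [[370.4107957544262, 0.0, 250.19583388114572], [0.0, 370.4107957544262, 189.32840555286546], [0.0, 0.0, 1.0]] [ 2.14563987 -2.20518039  0.1135471 ] [ 95.40555303 555.17749066 907.40755663]
side [[360.292343186953, 0.0, 255.8085124009105], [0.0, 360.292343186953, 191.64077557006866], [0.0, 0.0, 1.0]] [ 0.47079257 -2.64258015  1.32654416] [551.22773999 138.05473664 778.87733213]
```

View pics/top0b.png

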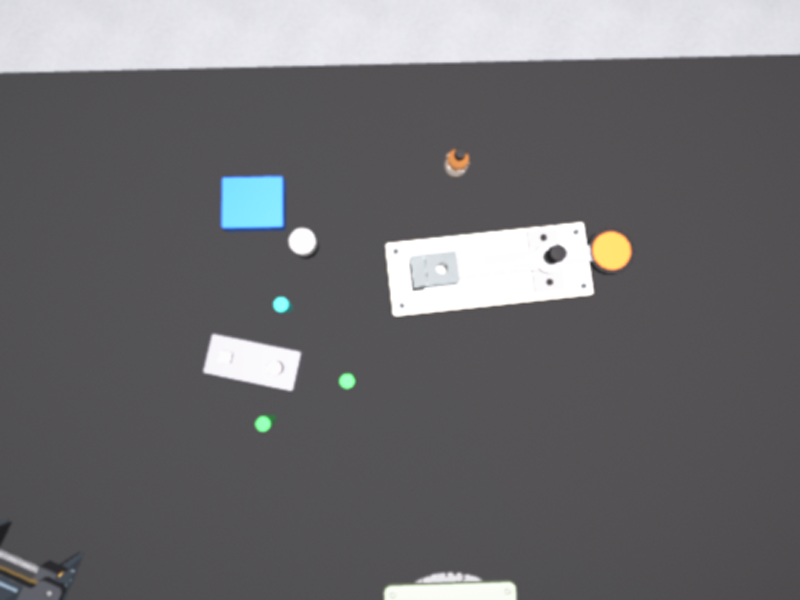

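View pics/side0b.png

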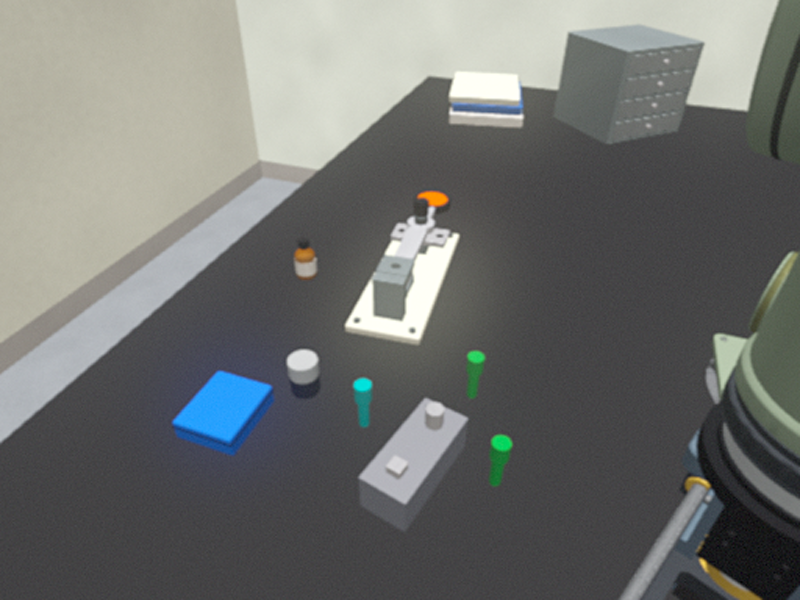

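The top view (800x600) shows the block at (252,362), the square head at its left end (226,358) and a round head at its right (277,368). Fork is at (435,270) with its hole at (441,269), and the knob at (557,253). Candidates for the pin: the steel round head (277,368), green pins (347,381) and (263,424), turquoise (281,304), and the square plug (226,358). By the description I choose (277,368), and I'll check it in a crop.

```bash
cat > h.py <<'E'
import cv2,numpy as np
from scipy.spatial.transform import Rotation as R
def ray(f,uv,z):
    Rm=cv2.Rodrigues(np.array(f["rvec"],float).reshape(3,1))[0];t=np.array(f["tvec"],float).ravel()
    p=cv2.undistortPoints(np.float64(uv).reshape(-1,1,2),np.array(f["mtx"],float),None).reshape(-1,2)
    d=np.c_[p,np.ones(len(p))]@Rm; c=-Rm.T@t
    return c+d*((z-c[2])/d[:,2])[:,None]
def proj(f,X): return cv2.projectPoints(np.float64(X).reshape(-1,1,3),np.array(f["rvec"],float),np.array(f["tvec"],float),np.array(f["mtx"],float),None)[0].reshape(-1,2)
def rect(f,mask,z):
    "min-area rectangle of the biggest contour, measured on plane z: centre, (long,short), yaw of long side as y axis"
    c=max(cv2.findContours(mask,cv2.RETR_EXTERNAL,cv2.CHAIN_APPROX_NONE)[0],key=cv2.contourArea)
    P=ray(f,c.reshape(-1,2),z)[:,:2].astype(np.float32)
    r=cv2.minAreaRect(P);b=cv2.boxPoints(r);e=[b[1]-b[0],b[2]-b[1]]
    l=max(e,key=np.linalg.norm); l=l*np.sign(l[1])
    return np.array(r[0]),sorted(r[1]),np.degrees(np.arctan2(-l[0],l[1]))
E
python3 - <<'E'
from h import *
f=dict(np.load("pics/top0.npz"));g=dict(np.load("pics/side0.npz"));im=f["color"];gr=im.min(2)
m=np.zeros_like(gr);m[205:260,120:200]=(gr[205:260,120:200]>110)*255
c,s,y=rect(f,m,52);print("block",c,s,y)
a=np.radians(y);Y=np.array([-np.sin(a),np.cos(a)]);print("holes +40/-40",c+40*Y,c-40*Y)
m=np.zeros_like(gr);m[135:210,240:385]=(gr[135:210,240:385]>185)*255;m[:,380:]=0
for z in (0,14):
    c,s,y=rect(f,m,z);print("plate",z,c,s,y)
a=np.radians(y);Y=np.array([-np.sin(a),np.cos(a)]);print("fork,knob",c+85*Y,c-85*Y)
k=np.zeros_like(gr);k[150:175,345:368]=(im[150:175,345:368].max(2)<75)*255
n,_,st,ce=cv2.connectedComponentsWithStats(k);print("knob px",st.tolist(),ce.tolist());
print("knob top",ray(f,ce[1:],110)[:, :2])
fork=c+85*Y
print("proj fork hole px",proj(f,[*fork,87]),proj(g,[*fork,87]),"knob",proj(f,[*(c-85*Y),117]),proj(g,[*(c-85*Y),117]))
A=cv2.resize(im[205:260,120:200],(480,330),interpolation=cv2.INTER_CUBIC);B=cv2.resize(im[140:200,245:385],(770,330),interpolation=cv2.INTER_CUBIC)
C=cv2.resize(g["color"][245:340,220:310],(320,338),interpolation=cv2.INTER_CUBIC)[:250]
out=np.zeros((590,800,3),np.uint8);out[:330,:770]=B;out[330:580,:364]=cv2.resize(A,(364,250));out[330:580,400:720]=C;cv2.imwrite("pics/crop1.png",out)
E
```

```text
block [458.68869019 299.29827881] [65.97210693359375, 146.18284606933594] -13.223591
holes +40/-40 [467.83875847 338.2376709 ] [449.5386219  260.35888672]
plate 0 [602.30053711 -86.21868896] [125.09380340576172, 341.3201904296875] 4.6696353
plate 14 [600.32952881 -83.6577301 ] [123.26202392578125, 336.3221740722656] 4.669641
fork,knob [593.40964365   1.06012726] [ 607.24941397 -168.37558746]
knob px [[0, 0, 512, 384, 196577], [349, 160, 7, 8, 31]] [[255.48484308947639, 191.5043062006237], [351.61290322580646, 164.19354838709677]]
knob top [[ 601.57904141 -155.30277649]]
proj fork hole px [[283.31013423 170.92753432]] [[253.30750645 168.76355271]] knob [[358.00375488 161.10434675]] [[269.84694159 127.39768398]]
```

View pics/crop1.png

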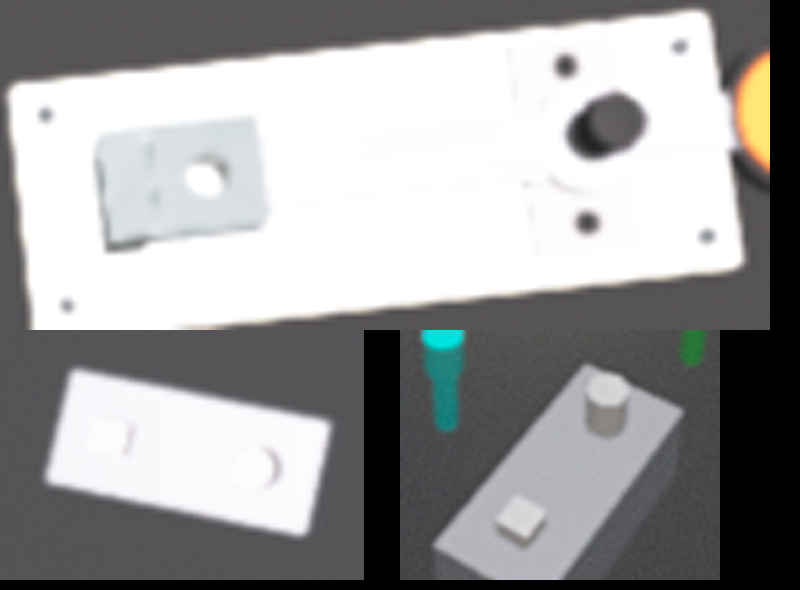

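The crops confirm it. The round, tall steel head is at the block's -y end, and the square low plug is at the +y end. Measured sizes (block 146x66, plate 336x123) match the given ones, inflated by about 1 px per edge. The fork hole's seen pixel is (282.6,172.4) against (283.3,170.9) predicted. All grasped parts are round, so I keep the tool's yaw.

```bash
python3 -m crank '[[[-3,-1.5,0.6],[0,0,0],5],[[-3,-1.5,0.6],[0,0,0],5],[[-3,-1.5,0.6],[0,0,0],5],[[-3,-1.5,0.6],[0,0,0],5],[[-3,-1.5,0.6],[0,0,0],5],[[-3,-1.5,0.6],[0,0,0],5],[[-3,-1.5,0.6],[0,0,0],5],[[-3,-1.5,0.6],[0,0,0],5],[[-3,-1.5,0.6],[0,0,0],5],[[-3,-1.5,0.6],[0,0,0],5],[[0,0,0],[0,0,0],5],[[0,0,0],[0,0,0],5]]'
python3 - <<'E'
from rig import *
from h import *
f=grab_frame("wrist");np.savez("pics/w1.npz",**f);s=observe();print(s["ee_pos"],s["tool_rot"].round(3).tolist())
im=f["color"].copy();print(proj(f,[[449.5,260.4,78],[467.8,338.2,64]]))
cv2.imwrite("pics/w1.png",im)
E
```

```text
t: 1.3
ee_pos: [448.7, 262.8, 153.6]
tool_rot: [[-0.91, 0.415, -0.001], [0.415, 0.91, 0.0], [0.001, -0.0, -1.0]]
contact_force: [-0.7, -0.8, 0.6]
opening: 0.545
finger_force: 0.0
[448.36623889 263.36071342 153.78427045] [[-0.911, 0.413, -0.001], [0.413, 0.911, 0.0], [0.001, -0.0, -1.0]]
[[251.33016942 200.07610915]
 [342.0204039  177.95753408]]
```

View pics/w1.png

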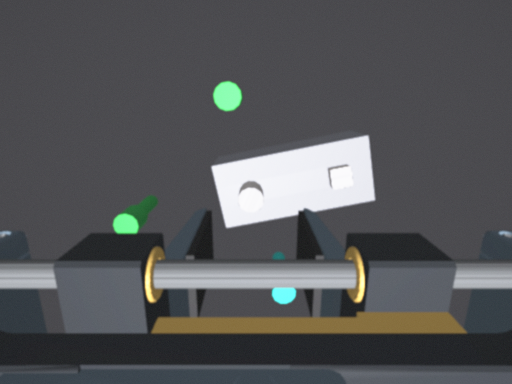

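The wrist view shows the round head at (251,199), against (251,200) predicted, and the plug at (341,177). So the position holds. I'll measure it more finely with a mask.

```bash
cat >> h.py <<'E'
def totool(s,P): return s["tool_rot"].T@(np.array(P)-s["ee_pos"])/10   # cm
E
python3 - <<'E'
from rig import *
from h import *
f=dict(np.load("pics/w1.npz"));im=f["color"]
g=cv2.cvtColor(im,cv2.COLOR_BGR2GRAY)
print(g[199,228:275].tolist());print(g[180:220,251].tolist())
c=cv2.HoughCircles(cv2.resize(g[175:225,225:280],None,fx=4,fy=4,interpolation=cv2.INTER_CUBIC),cv2.HOUGH_GRADIENT,1,40,param1=60,param2=12,minRadius=35,maxRadius=65)
s=observe()
for u,v,r in c[0][:3]:
    P=ray(f,[[u/4+225-.4,v/4+175-.4]],78)[0];print(u/4+225,v/4+175,r/4,P,totool(s,[P[0],P[1],54]))
    px=r/4; print("diam mm",2*np.linalg.norm(ray(f,[[u/4+225+px,v/4+175]],78)[0]-ray(f,[[u/4+225,v/4+175]],78)[0]))
E
```

```text
[244, 245, 244, 244, 244, 244, 244, 244, 244, 244, 244, 248, 250, 250, 251, 251, 251, 251, 250, 250, 250, 250, 250, 250, 249, 249, 249, 249, 249, 249, 249, 250, 250, 249, 246, 240, 241, 242, 242, 242, 242, 241, 241, 241, 241, 241, 241]
[225, 176, 137, 127, 127, 128, 133, 172, 231, 248, 250, 249, 250, 250, 250, 250, 250, 250, 250, 250, 249, 249, 249, 249, 249, 249, 249, 249, 249, 249, 249, 248, 244, 242, 242, 242, 242, 241, 241, 241]
250.875 192.375 11.225 [442.80558643 262.69447196  78.        ] [ 0.47029077 -0.28941902  9.97886351]
diam mm 18.624207000069816
```

```bash
python3 -m crank '[[[-0.2,-0.2,1],[0,0,0],5],[[0,0,2],[0,0,0],5],[[0,0,2],[0,0,0],5],[[0,0,2],[0,0,0],5],[[0,0,1.9],[0,0,0],5],[[0,0,1],[0,0,0],5],[[0,0,0],[0,0,0],5],[[0,0,0],[0,0,0],1],[[0,0,0],[0,0,0],1],[[0,0,0],[0,0,0],1],[[0,0,0],[0,0,0],1],[[0,0,0],[0,0,0],1]]'
```

```text
t: 2.55
ee_pos: [449.5, 259.9, 55.4]
tool_rot: [[-0.911, 0.413, -0.0], [0.413, 0.911, -0.001], [-0.0, -0.001, -1.0]]
contact_force: [-0.7, -3.6, 3.8]
opening: 0.235
finger_force: 30.0
```

Opening 21.4 mm at 30 N matches the 22 mm head. Next: lift straight up, then carry it over the fork.

```bash
python3 -m crank '[[[0,0,-1],[0,0,0],1],[[0,0,-2],[0,0,0],1],[[0,0,-2],[0,0,0],1],[[0,0,-2],[0,0,0],1],[[0,0,-2],[0,0,0],1],[[0,0,-1.5],[0,0,0],1],[[0,0,0],[0,0,0],1]]' && python3 -m crank '[[[-1.19,-0.88,0],[0,0,0],1],[[-2.38,-1.76,0],[0,0,0],1],[[-2.38,-1.76,0],[0,0,0],1],[[-2.38,-1.76,0],[0,0,0],1],[[-2.38,-1.76,0],[0,0,0],1],[[-2.38,-1.76,0],[0,0,0],1],[[-2.38,-1.76,0],[0,0,0],1],[[-2.38,-1.76,0],[0,0,0],1],[[-2.38,-1.76,0],[0,0,0],1],[[-2.38,-1.76,0],[0,0,0],1],[[-1.19,-0.88,0],[0,0,0],1],[[0,0,0],[0,0,0],1],[[0,0,0],[0,0,0],1]]'
python3 - <<'E'
from rig import *
from h import *
o=np.zeros((600,800,3),np.uint8)
for n in("wrist","side","top"):
    f=grab_frame(n);np.savez(f"pics/{n}2.npz",**f)
    s=observe();F=[593.4,1.06,87];e=s["ee_pos"]
    print(n,proj(f,[F,e+[0,0,-51.4]]).round(1).tolist())
    im=f["color"]
    if n=="wrist": o[:384,:512]=im; 
    if n=="side": o[384:600,:280]=cv2.resize(im[130:202,210:303],(280,216),interpolation=cv2.INTER_CUBIC)
print(e)
cv2.imwrite("pics/w2.png",o)
E
```

```text
t: 3.25
ee_pos: [451.3, 261.6, 162.5]
tool_rot: [[-0.911, 0.413, 0.005], [0.413, 0.911, 0.003], [-0.003, 0.005, -1.0]]
contact_force: [-0.1, 0.7, -1.3]
opening: 0.235
finger_force: 30.0
t: 4.55
ee_pos: [593.0, 2.2, 159.2]
tool_rot: [[-0.91, 0.414, -0.002], [0.414, 0.91, 0.001], [0.002, -0.0, -1.0]]
contact_force: [-0.4, 0.8, -1.5]
opening: 0.232
finger_force: 30.0
wrist [[252.4, 200.4], [253.9, 207.4]]
side [[253.3, 168.8], [253.2, 161.8]]
top [[283.3, 170.9], [283.4, 169.7]]
[593.12669951   3.02296321 159.89159663]
```

View pics/w2.png

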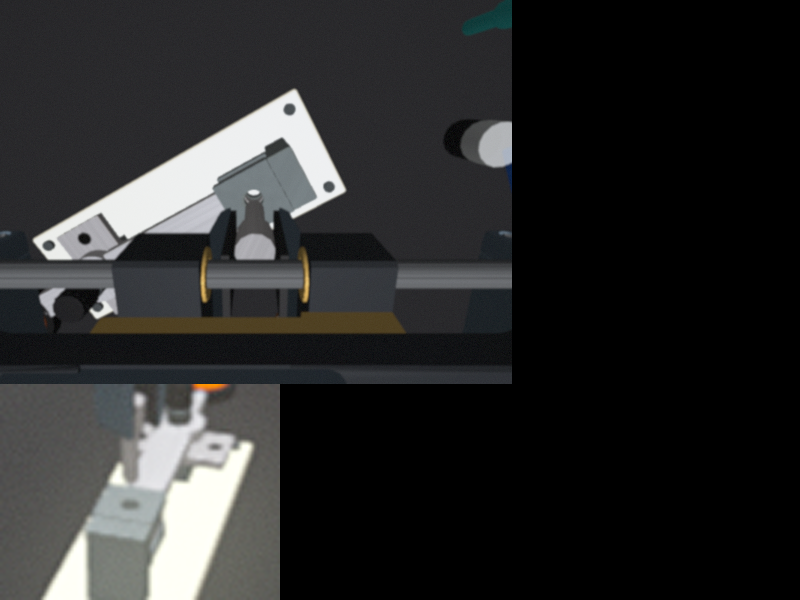

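The tip hangs just above the fork. In the side crop the hole is at about (253.5,170) and the tip at (253.2,161). I'll measure the hole in every view.

```bash
python3 - <<'E'
from h import *
o=np.zeros((600,800,3),np.uint8)
spec=[("wrist2",(175,225,225,285)),("side0",(155,185,235,271)),("side2",(150,180,235,271)),("top0",(155,189,265,305))]
for i,(n,(r0,r1,c0,c1)) in enumerate(spec):
    im=np.load(f"pics/{n}.npz")["color"][r0:r1,c0:c1]
    k=min(400/im.shape[1],300/im.shape[0]);im=cv2.resize(im,None,fx=k,fy=k,interpolation=cv2.INTER_CUBIC)
    im=cv2.normalize(im,None,0,255,cv2.NORM_MINMAX)
    for u in range(c0,c1,5): cv2.putText(im,str(u),(int((u-c0+.5)*k),8),0,.3,(0,0,255));im[:5,int((u-c0+.5)*k)]=(0,0,255)
    for v in range(r0,r1,5): cv2.putText(im,str(v),(0,int((v-r0+.5)*k)),0,.3,(0,0,255))
    y,x=300*(i//2),400*(i%2);o[y:y+im.shape[0],x:x+im.shape[1]]=im[:300,:400]
cv2.imwrite("pics/c3.png",o)
E
```

```text
(no output)
```

View pics/c3.png

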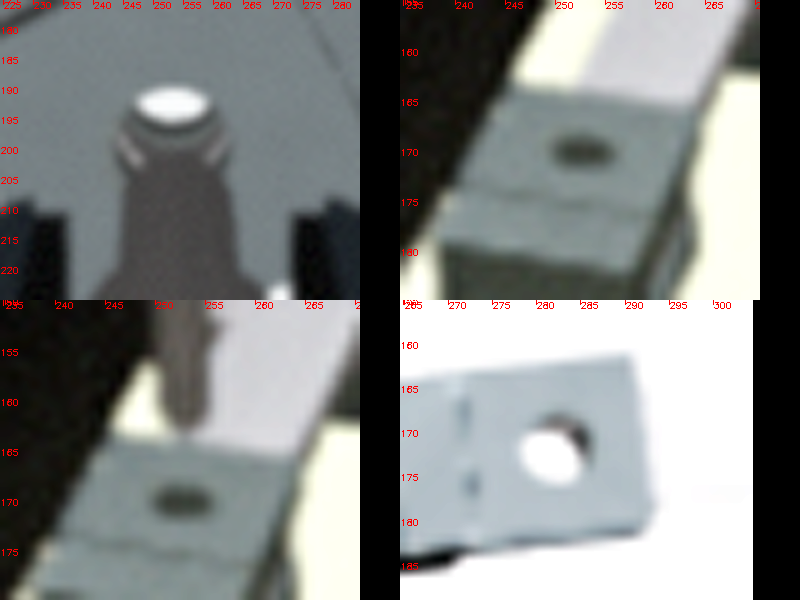

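```bash
python3 - <<'E'
from rig import *
from h import *
L=lambda n:dict(np.load(f"pics/{n}.npz"))
print("side",ray(L("side0"),[[252.8,169.7]],86),"top",ray(L("top0"),[[282.1,171.5]],87))
w=L("wrist2");print("wrist x/top edge",ray(w,[[253.2,189],[244,199],[262.4,199]],87))
s=observe();e=s["ee_pos"];print(e)
# pin tip as seen: side
print("tip pred side",proj(L("side2"),[e[0],e[1],e[2]-51.4]),"per mm x,y:",proj(L("side2"),[e[0]+10,e[1],108]),proj(L("side2"),[e[0],e[1]+10,108]),proj(L("side2"),[e[0],e[1],108]))
for F in ([593.4,1.06],[592,3],[590,3]):
    print(F,proj(w,[[*F,87]]),proj(w,[[F[0]+10*np.cos(a),F[1]+10*np.sin(a),87] for a in np.radians([0,90,180,270])]).round(1).tolist())
E
```

```text
side [[593.64772372   3.9949689   86.        ]] top [[592.11764705   3.97821539  87.        ]]
wrist x/top edge [[584.83713755   5.72323971  87.        ]
 [589.47399952  -4.71396501  87.        ]
 [595.74421775   9.07465858  87.        ]]
[593.12669951   3.02296321 159.89159663]
tip pred side [[253.1778699  161.74211398]] per mm x,y: [[249.30908701 161.13653369]] [[251.73048192 163.99329129]] [[253.17695627 161.91507511]]
[593.4, 1.06] [[252.36134926 200.37168308]] [[257.4, 210.8], [263.4, 195.6], [247.3, 189.7], [241.4, 205.1]]
[592, 3] [[253.79973388 197.96204238]] [[258.8, 208.4], [264.9, 193.1], [248.7, 187.3], [242.8, 202.8]]
[590, 3] [[252.7902522  195.84165907]] [[257.8, 206.4], [263.9, 191.0], [247.7, 185.1], [241.8, 200.7]]
```

The side and top views put the hole at about (593,4). The wrist and plate measurements give (593,2). The TCP is at (593.1,3.0), well within the chamfer's capture, so I go down while watching the force.

```bash
python3 -m crank '[[[0,0,1],[0,0,0],1],[[0,0,0.8],[0,0,0],1],[[0,0,0.3],[0,0,0],1],[[0,0,0.3],[0,0,0],1],[[0,0,0.2],[0,0,0],1],[[0,0,0.2],[0,0,0],1],[[0,0,0],[0,0,0],1]]'; python3 -m crank '[[[0,0,0.3],[0,0,0],1],[[0,0,0.3],[0,0,0],1],[[0,0,0],[0,0,0],1]]'
```

```text
t: 5.4
ee_pos: [593.8, 1.9, 131.8]
tool_rot: [[-0.911, 0.413, -0.0], [0.413, 0.911, 0.0], [0.0, -0.0, -1.0]]
contact_force: [0.4, 0.1, -1.2]
opening: 0.233
finger_force: 30.0
t: 5.7
ee_pos: [593.5, 1.9, 125.4]
tool_rot: [[-0.911, 0.413, -0.001], [0.413, 0.911, 0.0], [0.001, -0.0, -1.0]]
contact_force: [-0.6, 0.6, -1.5]
opening: 0.231
finger_force: 30.0
```

```bash
python3 -m crank '[[[0,0,0.5],[0,0,0],1],[[0,0,0.5],[0,0,0],1],[[0,0,0.5],[0,0,0],1],[[0,0,0.5],[0,0,0],1],[[0,0,0],[0,0,0],1]]'; python3 -m crank '[[[0,0,0.5],[0,0,0],1],[[0,0,0.5],[0,0,0],1],[[0,0,0.3],[0,0,0],1],[[0,0,0],[0,0,0],1]]'
```

```text
t: 6.2
ee_pos: [593.2, 1.9, 104.9]
tool_rot: [[-0.911, 0.413, -0.002], [0.413, 0.911, 0.0], [0.002, -0.001, -1.0]]
contact_force: [0.5, 0.5, -0.3]
opening: 0.232
finger_force: 30.0
t: 6.6
ee_pos: [593.5, 2.0, 92.3]
tool_rot: [[-0.911, 0.413, -0.001], [0.413, 0.911, 0.0], [0.001, -0.0, -1.0]]
contact_force: [0.6, 0.9, -0.2]
opening: 0.232
finger_force: 30.0
```

```bash
python3 -m crank '[[[0,0,0.1],[0,0,0],1],[[0,0,0.1],[0,0,0],1],[[0,0,0.1],[0,0,0],1],[[0,0,0],[0,0,0],1]]'
```

```text
t: 7.0
ee_pos: [593.9, 1.9, 90.4]
tool_rot: [[-0.911, 0.413, 0.001], [0.413, 0.911, 0.0], [-0.0, 0.0, -1.0]]
contact_force: [-0.5, 0.6, 2.0]
opening: 0.23
finger_force: 30.0
```

Contact is where home should be (TCP 90.4). Next: release, rise and look.

```bash
python3 -m crank '[[[0,0,0],[0,0,0],5],[[0,0,0],[0,0,0],5],[[0,0,0],[0,0,0],5],[[0,0,0],[0,0,0],5],[[0,0,-1],[0,0,0],5],[[0,0,-2],[0,0,0],5],[[0,0,-2],[0,0,0],5],[[0,0,-2],[0,0,0],5],[[0,0,0],[0,0,0],5],[[0,0,0],[0,0,0],5]]'
python3 - <<'E'
from rig import *
from h import *
o=np.zeros((600,800,3),np.uint8)
for n in("wrist","side"):
    f=grab_frame(n);np.savez(f"pics/{n}4.npz",**f)
    s=observe();e=s["ee_pos"];F=[593.4,2.2]
    print(n,"pin top,neck,knob",proj(f,[[*F,113],[*F,87],[607.2,-168.4,117],[607.2,-168.4,89]]).round(1).tolist())
    im=f["color"]
    if n=="wrist": o[:384,:512]=im; 
    else: o[300:600,512:]=cv2.resize(im[110:185,220:292],(288,300),interpolation=cv2.INTER_CUBIC)
print(e)
cv2.imwrite("pics/w4.png",o)
E
```

```text
t: 8.0
ee_pos: [593.8, 1.9, 160.2]
tool_rot: [[-0.911, 0.413, 0.001], [0.413, 0.911, 0.0], [-0.001, 0.0, -1.0]]
contact_force: [-0.1, 0.9, 1.1]
opening: 0.547
finger_force: 0.0
wrist pin top,neck,knob [[253.4, 208.6], [253.5, 198.2], [67.6, 307.8], [85.8, 287.8]]
side pin top,neck,knob [[253.2, 160.0], [253.2, 169.0], [269.9, 127.4], [269.5, 136.4]]
[593.04216438   1.93986802 158.87061414]
```

View pics/w4.png

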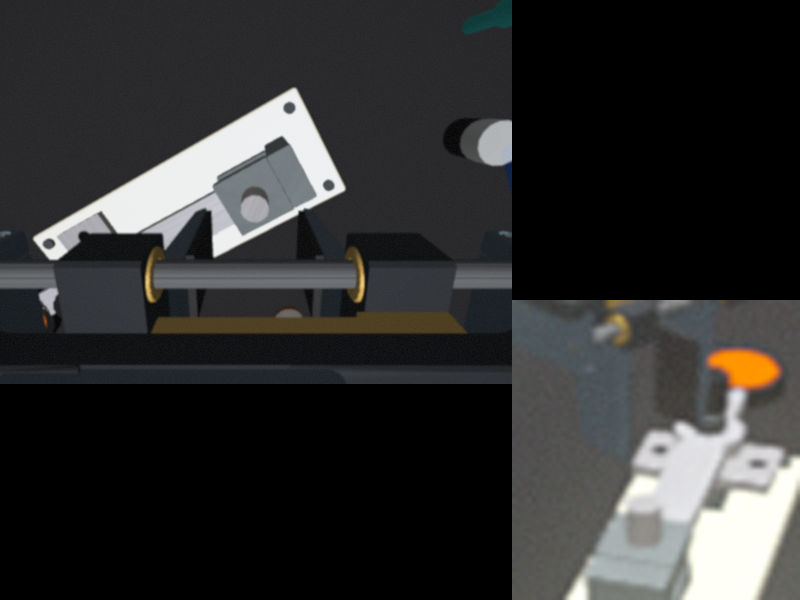

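The pin head sits on the fork in both views. In the side view its top is at (252.8,161.7) and its base at row 171, which fits home. Next I go over the knob, predicted at (607,-167.5).

```bash
python3 -m crank '[[[-0.68,-1.24,0],[0,0,0],5],[[-1.37,-2.48,0],[0,0,0],5],[[-1.37,-2.48,0],[0,0,0],5],[[-1.37,-2.48,0],[0,0,0],5],[[-1.37,-2.48,0],[0,0,0],5],[[-1.37,-2.48,0],[0,0,0],5],[[-0.68,-1.24,0],[0,0,0],5],[[0,0,0],[0,0,0],5],[[0,0,0],[0,0,0],5]]'
python3 - <<'E'
from rig import *
from h import *
o=np.zeros((600,800,3),np.uint8)
for n in("wrist","side"):
    f=grab_frame(n);np.savez(f"pics/{n}5.npz",**f)
    s=observe();e=s["ee_pos"];F=[593.4,2.2]
    print(n,"pin top,neck,knob",proj(f,[[*F,113],[*F,87],[607.2,-167.5,117],[607.2,-167.5,89]]).round(1).tolist())
    im=f["color"]
    if n=="wrist": o[:384,:512]=im; 
    else: o[300:600,512:]=cv2.resize(im[110:185,220:292],(288,300),interpolation=cv2.INTER_CUBIC)
print(e,"top knob",ray(dict(np.load("pics/top0.npz")),[[356.3,161.3]],117))
cv2.imwrite("pics/w5.png",o)
E
```

```text
t: 9.0
ee_pos: [606.7, -167.1, 159.4]
tool_rot: [[-0.91, 0.414, -0.001], [0.414, 0.91, 0.001], [0.001, 0.001, -1.0]]
contact_force: [-0.0, -0.1, 0.2]
opening: 0.547
finger_force: 0.0
wrist pin top,neck,knob [[474.2, 94.0], [450.6, 95.0], [253.0, 212.2], [253.1, 200.6]]
side pin top,neck,knob [[253.2, 160.0], [253.2, 169.0], [269.8, 127.5], [269.4, 136.6]]
[ 606.94804107 -166.34647244  159.78313048] top knob [[ 606.89914358 -164.43039411  117.        ]]
```

View pics/w5.png

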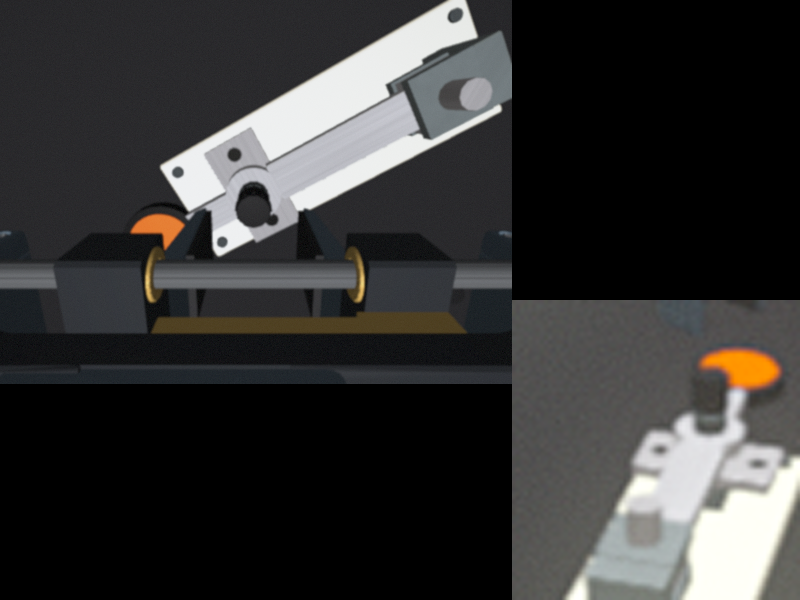

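The knob top shows at (254,209), against (253,212) predicted. The pin head is at (475,94), against (474,94), so it is home. Next: descend, grip, and check before pulling.

```bash
python3 -m crank '[[[0.1,0,1],[0,0,0],5],[[0,0,2],[0,0,0],5],[[0,0,2],[0,0,0],5],[[0,0,1],[0,0,0],5],[[0,0,0.5],[0,0,0],5],[[0,0,0],[0,0,0],5],[[0,0,0],[0,0,0],1],[[0,0,0],[0,0,0],1],[[0,0,0],[0,0,0],1],[[0,0,0],[0,0,0],1],[[0,0,0],[0,0,0],1]]'
```

```text
t: 10.2
ee_pos: [606.3, -168.0, 95.6]
tool_rot: [[-0.911, 0.413, 0.001], [0.413, 0.911, -0.001], [-0.001, -0.001, -1.0]]
contact_force: [-2.4, -1.5, 3.7]
opening: 0.278
finger_force: 30.0
```

```bash
python3 -m crank '[[[0,0,-0.2],[0,0,0],1],[[0,0,-0.4],[0,0,0],1],[[0,0,-0.4],[0,0,0],1],[[0,0,-0.4],[0,0,0],1],[[0,0,-0.3],[0,0,0],1],[[0,0,0],[0,0,0],1],[[0,0,0],[0,0,0],1]]'
```

```text
t: 10.9
ee_pos: [606.2, -167.9, 110.2]
tool_rot: [[-0.911, 0.413, -0.001], [0.413, 0.911, -0.001], [0.0, -0.001, -1.0]]
contact_force: [2.7, -5.1, -9.3]
opening: 0.274
finger_force: 30.0
```

```bash
python3 -m crank '[[[0,0,-0.1],[0,0,0],1],[[0,0,0],[0,0,0],1],[[0,0,0],[0,0,0],1]]';python3 -m crank '[[[0,0,-0.1],[0,0,0],1],[[0,0,0],[0,0,0],1],[[0,0,0],[0,0,0],1],[[0,0,0],[0,0,0],1]]'
python3 - <<'E'
from rig import *
from h import *
o=np.zeros((600,800,3),np.uint8)
f=grab_frame("side");im=f["color"];K=[607,-167]
print(proj(f,[[*K,135],[*K,131],[*K,117],[*K,107],[*K,87]]).round(1).tolist())
o[:600,:]=cv2.resize(im[105:180,220:320],(800,600),interpolation=cv2.INTER_CUBIC)
cv2.imwrite("pics/s6.png",o)
E
```

```text
t: 11.2
ee_pos: [606.2, -167.9, 111.0]
tool_rot: [[-0.911, 0.413, -0.001], [0.413, 0.911, -0.001], [0.001, -0.001, -1.0]]
contact_force: [2.5, -4.9, -8.8]
opening: 0.274
finger_force: 30.0
t: 11.6
ee_pos: [606.2, -167.9, 111.9]
tool_rot: [[-0.911, 0.413, -0.001], [0.413, 0.911, -0.001], [0.001, -0.001, -1.0]]
contact_force: [2.2, -5.1, -10.1]
opening: 0.274
finger_force: 30.0
[[270.0, 121.7], [269.9, 123.0], [269.8, 127.6], [269.7, 130.9], [269.4, 137.3]]
```

View pics/s6.png

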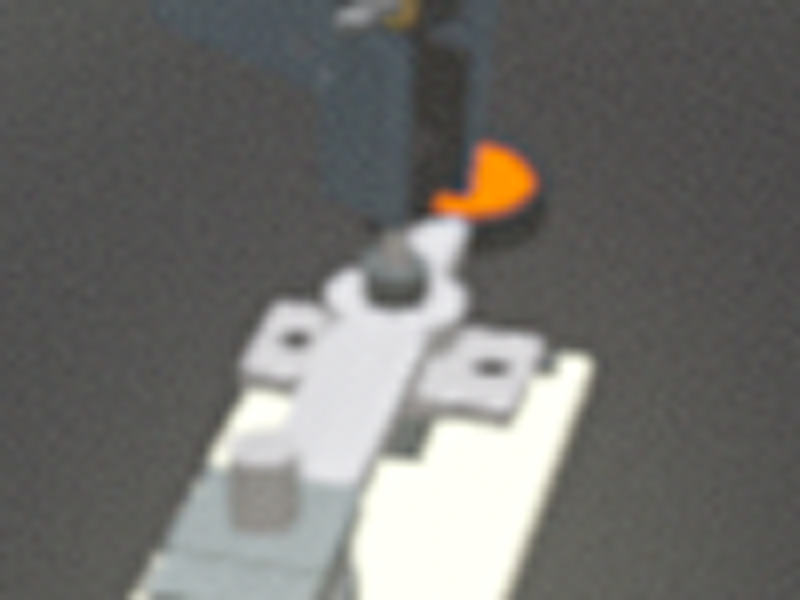

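The knob has left its collar: the collar at (397,270) is bare with the rod visible above it, and the pin is still home at (265,480). The lift is about 16.3 mm, so I step on until the stop shows in the force.

```bash
python3 -m crank '[[[0,0,-0.1],[0,0,0],1],[[0,0,0],[0,0,0],1],[[0,0,0],[0,0,0],1]]';python3 -m crank '[[[0,0,-0.1],[0,0,0],1],[[0,0,0],[0,0,0],1],[[0,0,0],[0,0,0],1]]'
```

```text
t: 11.95
ee_pos: [606.2, -167.9, 112.9]
tool_rot: [[-0.911, 0.413, -0.001], [0.413, 0.911, -0.001], [0.001, -0.001, -1.0]]
contact_force: [3.2, -5.2, -9.6]
opening: 0.28
finger_force: 30.0
t: 12.25
ee_pos: [606.2, -167.9, 113.8]
tool_rot: [[-0.911, 0.413, -0.001], [0.413, 0.911, -0.001], [0.001, -0.001, -1.0]]
contact_force: [2.9, -5.3, -9.6]
opening: 0.277
finger_force: 30.0
```

```bash
python3 -m crank '[[[0,0,-0.1],[0,0,0],1],[[0,0,0],[0,0,0],1],[[0,0,0],[0,0,0],1],[[0,0,0],[0,0,0],1]]'
```

```text
t: 12.65
ee_pos: [606.1, -167.9, 113.8]
tool_rot: [[-0.911, 0.413, -0.002], [0.413, 0.911, -0.001], [0.001, -0.001, -1.0]]
contact_force: [3.7, -5.9, -15.6]
opening: 0.275
finger_force: 30.0
```

The TCP stalled at 113.8 and the force jumped to 15.6 N, so the plunger is at its stop with the grip firm.

```bash
python3 -c "
from rig import *
s=observe();print(s['ee_pos'],s['contact_force'],s['finger_force']);print(finish_job())"
```

```text
[ 606.12893538 -167.87604461  113.80765791] [  3.67286715  -5.87684262 -15.64114717] 29.997245371341705
the job is handed in; nothing more can be done
None
```

The hinge pin is home in the fork and released. I handed the job in at 12.65 s of robot time with the index knob gripped at its stop; the hand-in gave no verdict.

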